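# Put the pump check balls away in the rack tray

### The job

Pull the rack's tray right out by its bar handle, set the black check ball in the black-ringed dimple and the orange one in the orange-ringed dimple, then slide the tray fully home with both balls still sitting in their dimples. Set the balls down gently, do not drop them or let them run off, and leave the steel cone, the brush and the small carton where they are.

Things in the scene. Friction and masses are not known exactly. Their poses are not given: they have to be found in the camera images.
- tray (a joint): how far the sliding tray is out of the rack, m: 0 fully home, 0.15 at the stop fully out. It slides level, toward the rack's own -x (front). It takes about 3 N to slide, more when moved fast (8 N per m/s); no spring, it stays where it is left.
- rack: grey open-fronted steel rack standing on the bench, fixed, 230 deep x 260 wide x 112 mm high, its roof's underside at 100 mm; small cartons stand on its roof, 115 mm and more behind its front face, up to 65 mm tall. Origin on the bench surface under the middle of its front face; x points into the rack (away from its front), y along its front to the left seen from the robot, z up.
- handle (a point): middle of the steel bar handle on the tray's blue front panel (240 wide x 12 thick, top edge 72 mm above the bench). The bar is 12 mm thick, 100 mm long, lies along the rack's y, 110 mm above the bench and 60 mm in front of the panel, joined to it by a slanting strut at each end; free above and clear on both long sides. Axes as the rack's; it moves with the tray.
- cup_black (a point): centre of the black-ringed dimple, level with the tray's flat white top (38 mm above the bench): a round hole 40 mm across, 12 mm deep. A ball sits 8 mm down on its edge, ball centre 22 mm above this point. 65 mm behind the front panel, 50 mm to +y of the tray's middle. No side rims. Under the roof until the tray is out. Axes as the rack's; moves with the tray.
- cup_orange (a point): the same for the orange-ringed dimple, 50 mm to the -y side of the tray's middle.
- black_ball_center (a point): centre of the black rubber ball, 60 mm across, 140 g or so, loose: it rolls when nudged
- orange_ball_center (a point): centre of the orange ball, 60 mm across, 140 g or so, loose: it rolls when nudged
- black_ball: the black ball itself; its origin turns with it as it rolls, so use black_ball_center
- orange_ball: the orange ball itself; use orange_ball_center
- carton_lid: low cardboard box lid, fixed, 200 (x) x 270 (y) mm outside, walls 4 mm thick and 18 mm high, floor 4 mm thick, in which both balls lie loose. Origin at the middle of its underside, on the bench.
- cone: steel wheel-balancer cone, 90 mm across the base, 60 mm high, bystander; origin under its middle
- brush: flat hand brush with a wooden handle, lying on the bench, bystander; origin under its middle
- carton: small closed cardboard carton 70 x 90 x 75 mm, bystander; origin under its middle
Not all that is in view belongs to the job. Several things look just like the orange_ball: the one meant starts farthest to the robot's right. Of the things that look like the black_ball, take the one that is farthest to the robot's left at the start.

How it is judged (in metres and radians):
On the way, in this order (a step that is already met when the one before it is completed fails the run):
1. the tray is pulled right out (at least 125 of its 150 mm) (value of joint tray above 0.125 m), for 0.1 s.
2. with the tray still out, both balls rest in their own dimples, let go (horizontal distance between black_ball_center and cup_black below 0.006 m and z of black_ball_center in the frame of cup_black below 0.028 m and linear speed of each of black_ball, orange_ball below 0.03 m/s and contact force between the fingers and black_ball below 0.1 N and horizontal distance between orange_ball_center and cup_orange below 0.006 m and z of orange_ball_center in the frame of cup_orange below 0.028 m and contact force between the fingers and orange_ball below 0.1 N and value of joint tray above 0.12 m), for 0.3 s.
At the end, for the whole second after the job is handed in: The tray is home to within 8 mm and still; the black ball sits in the black-ringed dimple and the orange ball in the orange-ringed one, each centred within 6 mm, sunk in (centre less than 28 mm above the tray face), at rest and released (horizontal distance between black_ball_center and cup_black below 0.006 m and z of black_ball_center in the frame of cup_black below 0.028 m and linear speed of each of black_ball, orange_ball below 0.03 m/s and contact force between the fingers and black_ball below 0.1 N and horizontal distance between orange_ball_center and cup_orange below 0.006 m and z of orange_ball_center in the frame of cup_orange below 0.028 m and contact force between the fingers and orange_ball below 0.1 N and value of joint tray below 0.008 m and velocity of joint tray below 0.01 m/s); the robot touches nothing.
It fails at once if the black ball is dropped, thrown or runs off (faster than 0.6 m/s while not in the fingers) (linear speed of black_ball above 0.6 m/s and contact force between the fingers and black_ball below 0.05 N).
It fails at once if the orange ball is dropped, thrown or runs off (faster than 0.6 m/s while not in the fingers) (linear speed of orange_ball above 0.6 m/s and contact force between the fingers and orange_ball below 0.05 N).
It fails at once if the cone is moved more than 30 mm (distance of cone from where it was at the start of the episode above 0.03 m).
It fails at once if the brush is moved more than 30 mm (distance of brush from where it was at the start of the episode above 0.03 m).
It fails at once if the carton is moved more than 30 mm (distance of carton from where it was at the start of the episode above 0.03 m).
It also fails if it takes over 72 s, if anything falls off the work surface, if the arm or the gripper's body presses on something with over 40 N, if the wrist force passes 120 N, or if a joint passes its speed limit or range.

### The arm

A 6-joint arm with a two-finger parallel gripper is mounted at the origin on the work surface. World frame = base frame: x ahead of the robot, y to its left, z up, the work surface at z = 0. Lengths are in mm, angles in rad, forces in N, time in s.
With the tool pointing down it reaches from about 300 to 875 mm from the base axis. Payload 6.4 kg.
Tool frame: the origin (TCP) lies midway between the tips of the shut fingers; the grasp point (between the pads) lies bot.tcp_to_grasp behind it (bot.tcp_to_grasp is the distance from the TCP to the grasp point, in mm); y points along the fingers, z is the direction in which the jaws open and shut, and the axes are right-handed (so a half turn about y gives the same grasp; the last joint's range is limited). The gripper opens to 85 mm and grips with 20 to 120 N. Pads are 22 mm wide; open, the fingers measure 114 mm over their backs; the gripper's body (76 mm by 85 mm) begins 54 mm behind the grasp point. The pads swing forward as they close: fully open they stand 13 mm farther back than shut.
Start: joints at [-1.504, 0.181, 1.607, -0, 1.354, -0.206], TCP at [154.937, -553.747, 231.288] pointing down, gripper open.
Joint ranges: [-2.99, 2.99], [-0.89, 2.07], [0.3, 2.58], [-1.14, 4.28], [0, 2.63], [-3.12, 3.12]. Speed limits (rad/s): [2.57, 2.57, 3.01, 3.14, 3.14, 3.14].

### API

Orientations are given as a 3x3 rotation matrix whose columns are the frame's x, y, z axes.
In Python, from rig import bot, grab_frame, camera_info gives the robot as it stands.
- The arm moves only by the tool jog_arm, never from a script. Its argument "motion" is a list of rows, each a list of 6 numbers: the shift along the tool's x, y, z scaled (see below), then the turn, a rotation vector about the tool's x, y, z scaled (see below). A call has 1 to 10 rows; each row is the pose to reach, as a shift and turn from the pose commanded when the call began, along the tool's axes at that moment; what a row does not reach only later rows make up. The controller multiplies each number of a shift by 300 mm and each number of a turn by 1.5 rad. A row lasts 1/8 s, in which the tool goes at most 62.5 mm and 10.7 degrees, less where a joint would pass 70% of its speed; a pose out of reach is approached as far as the arm can. A call with a number of a shift or a turn outside -1 to 1 is refused whole. A call with a gripper value outside its range is refused whole. "grip" is the opening, from -1 (shut) to 1 (fully open), set as the call begins (left out, the last holds). The fingers move at their own pace and stop on an object; the grip force is fixed at half the most. Time passes only in rows, so rows that repeat a pose let the fingers close. It gives the time, the measured TCP pose, the force and the opening at its end, in the units of the state.
- bot.state(): the state, without advancing time (a new reading comes with each control period).
- grab_frame(name): name is "scene" or "top"; returns the picture (480x640x3 uint8, red, green, blue); there is no depth.
- camera_info(name): a dict with "fov_y" (degrees; the focal length in pixels is half the picture's height over the tangent of half this angle, whatever the lens; pixels are square), "cx", "cy" (the principal point, pixels), "rvec" (rotation vector, rad) and "tvec" (3), from world to camera coordinates, as OpenCV has them. Camera axes: x right, y down, z forward; pixel columns grow to the right and rows downward; lengths in mm; the calibration is good to about 2 mm. A picture is of the moment at which its call begins. camera_info takes no time and is no camera call.
- bot.job_done(): hands the job in, once; it reports no verdict.
The state is a dict: "t": time; "q": joint angles; "qvel": joint speeds; "effort": joint torques, N m; "position": TCP position; "orientation": TCP orientation; "ft_force": force on the tool from outside, world axes, zero at the start; "torque": the same for the moment, N m; "finger_gap": opening from 0.0 (shut) to 1.0 (fully open).
Only numpy, scipy, OpenCV 4.12 (cv2) and the standard library are available. Lean on these libraries where they do the work, as an engineer would, in place of code of your own. Each camera call takes 0.05 s, during which the arm holds its last target. There are 200 camera calls.

## Working session

There is one attempt and no reset: what is moved stays moved. The work goes in short steps, Python scripts to look and compute and a tool call to move; the robot and the scene stay as the last step left them, time stands still between calls to the robot, and variables do not carry over. Pictures are saved under pics/ and viewed, about 8 in all and at most 12, crops included, and the job is handed in when it is done.

Besides the shell and the picture viewer there is one more tool, called after "Emit:" by a JSON object that holds its "op" and its "data". jog_arm: Moves the arm, as the interface text tells. Shifts and turns lie within -1 to 1; 1 stands for 300 mm of shift or 1.5 rad of turn. Its arguments: {"type":"object","properties":{"motion":{"type":"array","items":{"type":"array","items":{"type":"number","minimum":-1,"maximum":1}}},"grip":{"type":"number"}},"required":["motion"]}

```bash
mkdir -p pics; ls; python3 - <<'E'
from rig import bot, grab_frame, camera_info
import cv2
for n in("scene","top"):
    cv2.imwrite(f"pics/{n}0.png",grab_frame(n)[:,:,::-1]); print(n,camera_info(n))
s=bot.state(); print(s, bot.tcp_to_grasp)
E
```

```text
pics
scene {'fov_y': 51.92420821371821, 'cx': 320.43393264756554, 'cy': 242.19979413078892, 'rvec': array([ 2.177843  ,  1.45734619, -0.4271858 ]), 'tvec': array([-172.04285116, -394.0549835 , 1585.88911016])}
top {'fov_y': 44.842046341902815, 'cx': 325.3338367539552, 'cy': 232.08261795372195, 'rvec': array([ 2.13652243, -2.13534895,  0.15758904]), 'tvec': array([ -25.29460987,  571.06111777, 1287.81062248])}
{'t': 0.1, 'q': array([-1.50428042e+00,  1.81464643e-01,  1.60793598e+00,  2.56164158e-05,
        1.35376993e+00, -2.06312017e-01]), 'qvel': array([ 0.00056902, -0.00267298, -0.00250207, -0.00028907,  0.00165222,
       -0.00070703]), 'effort': array([ 1.10280012e-03, -4.45877087e+01, -3.52235520e+01, -2.57037691e-04,
        4.15187053e-03,  2.07391463e-05]), 'position': array([ 154.92126437, -553.21845806,  230.46189822]), 'orientation': array([[-9.63014253e-01, -7.99177232e-05,  2.69450446e-01],
       [-2.69450233e-01,  1.57607097e-03, -9.63013026e-01],
       [-3.47711216e-04, -9.99998755e-01, -1.53931265e-03]]), 'ft_force': array([-0.54919105,  0.49411887, -0.43400095]), 'torque': array([-0.00470668, -0.05872998, -0.00021203]), 'finger_gap': 0.9999809459803031} 18.700000000000003
```

View pics/scene0.png

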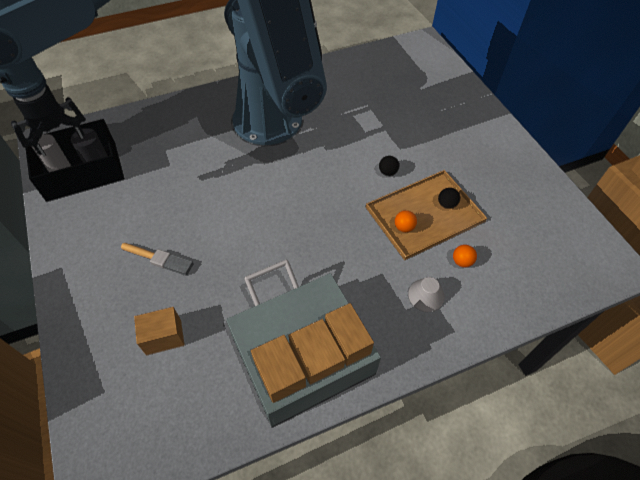

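View pics/top0.png

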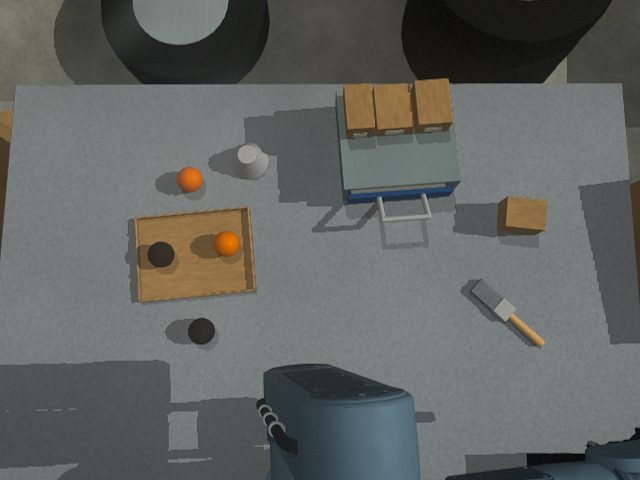

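The scene view shows the rack at (300,350), the lid at (428,215) and the decoy balls outside it at (389,165) and (465,256). In the top view, image up is world +x and image left is +y. It shows the lid's black ball at (161,254), farthest left, and its orange ball at (227,243), farthest right; these are the targets. The handle bar is at about (405,217) and the rack's front edge runs from (345,190) to (458,182).

```bash
cat > h.py <<'E'
import numpy as np, cv2
from rig import bot, grab_frame, camera_info
def cam(n):
    c=camera_info(n); f=240/np.tan(np.radians(c['fov_y'])/2)
    K=np.array([[f,0,c['cx']],[0,f,c['cy']],[0,0,1.]]); R=cv2.Rodrigues(np.array(c['rvec']))[0]
    return K,R,np.array(c['tvec'])
def unproj(n,uv,z):
    K,R,t=cam(n); d=R.T@np.linalg.inv(K)@np.array([*uv,1.]); o=-R.T@t
    return o+d*(z-o[2])/d[2]
def proj(n,P):
    K,R,t=cam(n); p=(R@np.atleast_2d(P).T).T+t; p=p@K.T; return p[:,:2]/p[:,2:]
def ball_uv(img,kind,roi):
    x0,y0,x1,y1=roi; s=img[y0:y1,x0:x1].astype(int); r,g,b=s[...,0],s[...,1],s[...,2]
    m=(r>150)&(g<130)&(b<60) if kind=='o' else (s.max(2)<55)
    _,_,st,ce=cv2.connectedComponentsWithStats(m.astype(np.uint8))
    i=1+np.argmax(st[1:,4]); return ce[i]+[x0,y0], st[i]
E
python3 - <<'E'
from h import *
rois={'top':dict(k=(142,235,180,275),o=(208,225,246,262)),'scene':dict(k=(434,182,466,214),o=(388,204,422,238))}
for n in rois:
    im=cv2.imread(f"pics/{n}0.png")[:,:,::-1]
    for k,r in rois[n].items():
        uv,st=ball_uv(im,k,r); print(n,k,uv,st,unproj(n,uv,34).round(1))
im=cv2.imread("pics/top0.png")
cv2.imwrite("pics/c1.png",cv2.resize(im[75:240,325:475],None,fx=5,fy=3.6*5/3.6,interpolation=cv2.INTER_CUBIC)[150:,:][:600])
cv2.imwrite("pics/c1.png",cv2.resize(im[120:235,325:475],None,fx=5,fy=5,interpolation=cv2.INTER_CUBIC))
im=cv2.imread("pics/scene0.png")
cv2.imwrite("pics/c2.png",cv2.resize(im[250:400,215:385],None,fx=4,fy=4,interpolation=cv2.INTER_CUBIC))
E
```

```text
top k [159.89727463 254.34591195] [  6   7  26  25 477] [520.9 355.8  34. ]
top o [228.40625    242.23958333] [ 10   6  21  24 384] [549.1 198.6  34. ]
scene k [449.03651685 197.56460674] [  4   6  23  20 356] [519.7 358.   34. ]
scene o [403.77704918 220.30491803] [  7   7  19  20 305] [541.3 204.4  34. ]
```

View pics/c1.png

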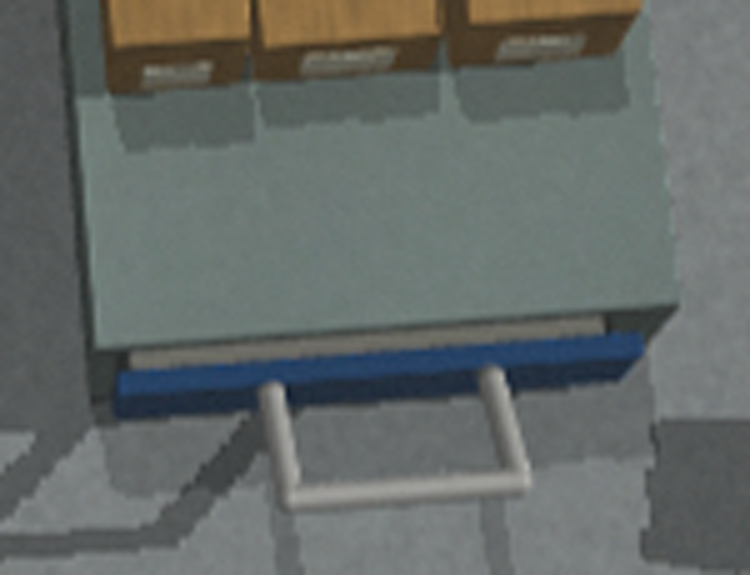

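View pics/c2.png

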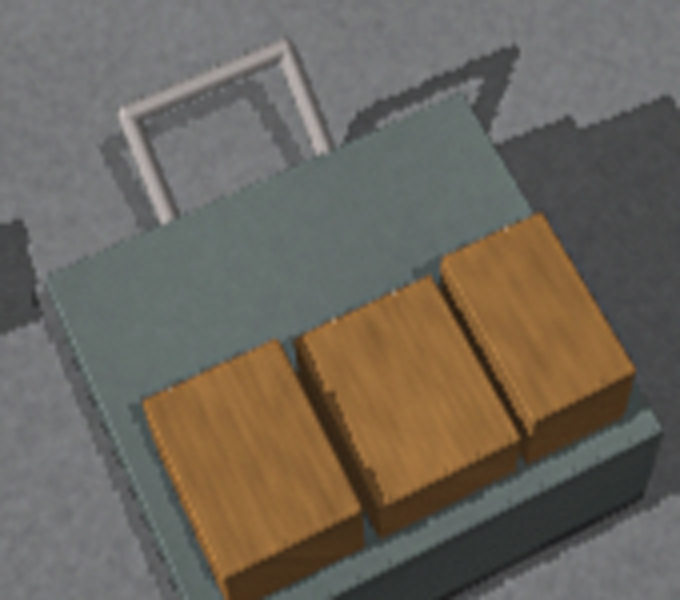

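The crops put the roof's front corners at (97,347) and (678,305) in the top crop, and at (465,97) and (50,275) in the scene crop. The bar ends are at (290,497) and (522,480) in the top crop, and (285,47) and (127,112) in the scene crop.

```bash
python3 - <<'E'
from h import *
A={'top':(5,325,120,dict(RL=(97,347),RR=(678,305),BL=(290,497),BR=(522,480))),'scene':(4,215,250,dict(RL=(465,97),RR=(50,275),BL=(285,47),BR=(127,112)))}
for n,(s,x,y,d) in A.items():
    W={k:unproj(n,((u+.5)/s-.5+x,(v+.5)/s-.5+y),112 if k[0]=='R' else 110) for k,(u,v) in d.items()}
    for a in 'RB':
        l,r=W[a+'L'],W[a+'R'];e=l-r
        print(n,a,((l+r)/2).round(1),'len',np.hypot(*e[:2]).round(1),'yaw deg',np.degrees(np.arctan2(-e[0],e[1])).round(2))
# balls: circle from saturation mask, tangential fit
rois={'top':dict(k=(142,235,180,275),o=(208,225,246,262)),'scene':dict(k=(434,182,466,214),o=(388,204,422,238))}
for n in rois:
    im=cv2.imread(f"pics/{n}0.png")
    for k,(x0,y0,x1,y1) in rois[n].items():
        s=im[y0:y1,x0:x1]; hsv=cv2.cvtColor(s,cv2.COLOR_BGR2HSV)
        m=((hsv[...,1]>215)&(hsv[...,0]<14)) if k=='o' else s.max(2)<50
        m=m.astype(np.uint8); _,lab,st,ce=cv2.connectedComponentsWithStats(m); i=1+np.argmax(st[1:,4])
        c=max(cv2.findContours((lab==i).astype(np.uint8),0,2)[0],key=cv2.contourArea)
        (u,v),r=cv2.minEnclosingCircle(c)
        print(n,k,(round(u+x0,1),round(v+y0,1)),round(r,1),st[i],unproj(n,(u+x0,v+y0),34).round(1))
        cv2.imwrite(f"pics/t_{n}{k}.png",s)
a=[cv2.resize(cv2.imread(f"pics/t_{n}{k}.png"),(300,300),interpolation=cv2.INTER_NEAREST) for n in rois for k in 'ko']
cv2.imwrite("pics/balls.png",np.vstack([np.hstack(a[:2]),np.hstack(a[2:])]))
E
```

```text
top R [ 665.7 -194.3  112. ] len 256.3 yaw deg 4.19
top B [ 593.4 -201.2  110. ] len 101.6 yaw deg 4.24
scene R [ 667.6 -189.7  112. ] len 255.6 yaw deg 3.75
scene B [ 589.9 -196.8  110. ] len 100.0 yaw deg 3.75
top k (160.0, 254.5) 12.5 [  6   8  25  24 185] [520.6 355.5  34. ]
top o (220.0, 249.5) 4.6 [ 9 20  7  9 16] [532.2 217.6  34. ]
scene k (448.8, 197.1) 11.0 [  4   6  22  20 350] [517.9 358.3  34. ]
scene o (405.3, 220.8) 10.9 [  7   7  22  21 317] [544.3 207.3  34. ]
```

View pics/balls.png

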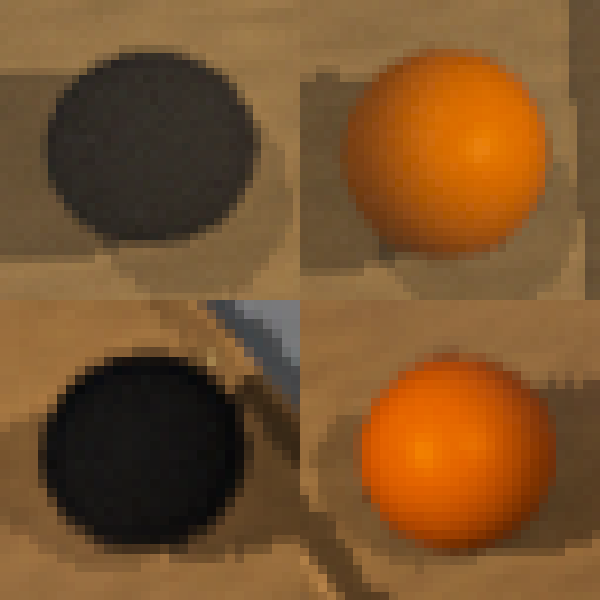

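```bash
cat >> h.py <<'E'
def to(P,yaw=4.0):
    """scaled jog numbers from the present pose to TCP P, tool down, jaws along yaw"""
    s=bot.state(); R=np.array(s['orientation']); c,n=np.cos(np.radians(yaw)),np.sin(np.radians(yaw))
    T=np.array([[n,0,c],[-c,0,n],[0,-1,0]])
    return np.r_[R.T@(np.array(P)-s['position'])/300, cv2.Rodrigues(R.T@T)[0].ravel()/1.5].round(4), s['t']
def tri(uvs):
    from scipy.optimize import least_squares
    return least_squares(lambda P:np.concatenate([proj(n,P)[0]-uv for n,uv in uvs.items()]),[550,100,50]).x
E
python3 - <<'E'
from h import *
for k,d in dict(k={'top':(160.8,253.8),'scene':(448.7,197.7)},o={'top':(225.9,243.2),'scene':(405.4,220.7)}).items():
    print(k,tri(d).round(1),[unproj(n,u,34).round(1) for n,u in d.items()])
print(to([400,-400,230]),to([592,-198.5,190]))
E
```

```text
k [522.  353.2  38.2] [array([522.2, 353.7,  34. ]), array([519.7, 356.8,  34. ])]
o [546.5 204.3  38.7] [array([546.8, 204.4,  34. ]), array([544.1, 207.8,  34. ])]
(array([-9.243e-01,  2.300e-03, -2.717e-01,  7.000e-04, -9.119e-01,
       -9.000e-04]), 0.1) (array([-1.7216e+00,  1.3660e-01, -7.4590e-01,  7.0000e-04, -9.1190e-01,
       -9.0000e-04]), 0.1)
```

Emit:
{"op": "jog_arm", "data": {"motion": [[-0.924,0,-0.272,0,-0.912,0],[-0.924,0,-0.272,0,-0.912,0],[-0.924,0,-0.272,0,-0.912,0],[-0.924,0,-0.272,0,-0.912,0],[-0.924,0,-0.272,0,-0.912,0],[-0.924,0,-0.272,0,-0.912,0],[-0.924,0,-0.272,0,-0.912,0],[-0.924,0,-0.272,0,-0.912,0],[-0.924,0,-0.272,0,-0.912,0],[-0.924,0,-0.272,0,-0.912,0]], "grip": 0.1}}

```text
t: 1.35
position: [399.8, -400.4, 231.0]
orientation: [[0.069, -0.0, 0.998], [-0.998, 0.0, 0.069], [-0.0, -1.0, -0.0]]
ft_force: [-0.1, -0.7, -0.2]
finger_gap: 0.547
```

```bash
python3 -c "
from h import *
print(bot.state()['position'],to([591.7,-199,180]),to([591.7,-199,92]))"
```

```text
[ 399.77081975 -400.36953338  231.02418462] (array([-6.257e-01,  1.702e-01,  6.844e-01,  1.000e-04, -7.000e-04,
       -3.000e-04]), 1.35) (array([-6.255e-01,  4.635e-01,  6.844e-01,  1.000e-04, -7.000e-04,
       -3.000e-04]), 1.35)
```

Emit:
{"op": "jog_arm", "data": {"motion": [[-0.626,0.1,0.684,0,0,0],[-0.626,0.1,0.684,0,0,0],[-0.626,0.1,0.684,0,0,0],[-0.626,0.1,0.684,0,0,0],[-0.626,0.17,0.684,0,0,0],[-0.626,0.17,0.684,0,0,0],[-0.626,0.17,0.684,0,0,0],[-0.626,0.17,0.684,0,0,0]]}}

```text
t: 2.35
position: [591.3, -200.2, 181.3]
orientation: [[0.068, 0.001, 0.998], [-0.998, -0.001, 0.068], [0.001, -1.0, 0.001]]
ft_force: [1.6, -0.6, -0.9]
finger_gap: 0.556
```

```bash
python3 -c "
from h import *
s=bot.state();print(s['position'],to([591.7,-199,92]))
t=cv2.resize(grab_frame('top')[120:250,330:500,::-1],None,fx=4,fy=4,interpolation=2)
s=cv2.resize(grab_frame('scene')[180:360,180:380,::-1],None,fx=3,fy=3,interpolation=2)
cv2.imwrite('pics/s1.png',s)"
```

```text
[ 591.29128606 -200.23921324  181.31648288] (array([-0.0043,  0.2977,  0.0013, -0.0007, -0.0011,  0.0007]), 2.35)
```

View pics/s1.png

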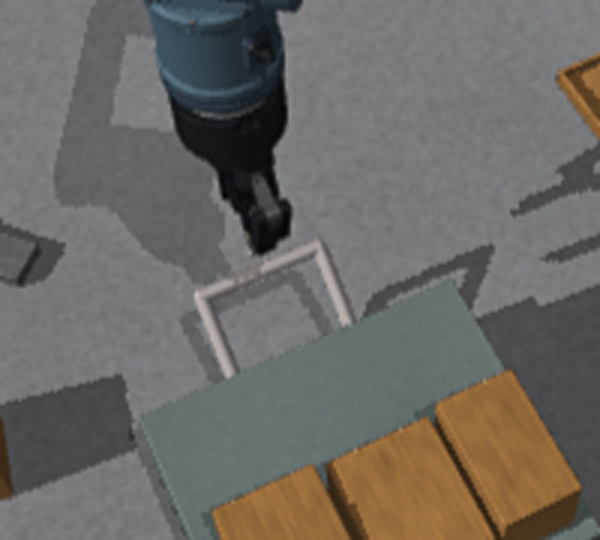

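The gripper, at crop (268,230), hangs over the bar's middle, so I'll descend and grip.

Emit:
{"op": "jog_arm", "data": {"motion": [[0,0.15,0,0,0,0],[0,0.24,0,0,0,0],[0,0.29,0,0,0,0],[0,0.296,0,0,0,0],[0,0.296,0,0,0,0]]}}

```text
t: 3.08
position: [592.2, -199.4, 92.7]
orientation: [[0.07, 0.002, 0.998], [-0.998, -0.001, 0.07], [0.001, -1.0, 0.002]]
ft_force: [0.1, -1.1, -0.1]
finger_gap: 0.553
```

Emit:
{"op": "jog_arm", "data": {"motion": [[0,0,0,0,0,0],[0,0,0,0,0,0],[0,0,0,0,0,0],[0,0,0,0,0,0],[0,0,0,0,0,0]], "grip": -1}}

```text
t: 3.7
position: [592.0, -199.1, 92.6]
orientation: [[0.07, 0.001, 0.998], [-0.998, -0.001, 0.07], [0.001, -1.0, 0.001]]
ft_force: [-1.8, 0.8, 6.0]
finger_gap: 0.118
```

Emit:
{"op": "jog_arm", "data": {"motion": [[0,0,-0.04,0,0,0],[0,0,-0.11,0,0,0],[0,0,-0.19,0,0,0],[0,0,-0.27,0,0,0],[0,0,-0.35,0,0,0],[0,0,-0.42,0,0,0],[0,0,-0.47,0,0,0],[0,0,-0.495,0,0,0],[0,0,-0.495,0,0,0]]}}

```text
t: 4.82
position: [443.8, -210.5, 92.6]
orientation: [[0.069, 0.003, 0.998], [-0.998, -0.003, 0.069], [0.003, -1.0, 0.002]]
ft_force: [1.7, -3.0, 8.2]
finger_gap: 0.12
```

Emit:
{"op": "jog_arm", "data": {"motion": [[0,0,0,0,0,0],[0,0,0,0,0,0],[0,0,0,0,0,0],[0,-0.1,0,0,0,0],[0,-0.25,0,0,0,0],[0,-0.4,0,0,0,0],[0,-0.4,0,0,0,0]], "grip": 0.2}}

```text
t: 5.7
position: [445.2, -210.5, 215.2]
orientation: [[0.07, 0.005, 0.998], [-0.998, -0.004, 0.07], [0.005, -1.0, 0.005]]
ft_force: [0.5, -0.5, -0.6]
finger_gap: 0.601
```

```bash
python3 -c "
from h import *
print(bot.state()['position'],to([500,0,200]),to([545.5,206,200]))"
```

```text
[ 445.19309745 -210.49454722  215.21687232] (array([-6.873e-01,  4.860e-02,  2.313e-01, -3.400e-03,  3.000e-04,
        3.200e-03]), 5.7) (array([-1.3616e+00,  4.6400e-02,  4.3080e-01, -3.4000e-03,  3.0000e-04,
        3.2000e-03]), 5.7)
```

Emit:
{"op": "jog_arm", "data": {"motion": [[-0.2,0.02,0.06,0,0,0],[-0.4,0.03,0.14,0,0,0],[-0.6,0.04,0.2,0,0,0],[-0.8,0.04,0.26,0,0,0],[-0.98,0.04,0.31,0,0,0],[-0.98,0.04,0.31,0,0,0],[-0.98,0.04,0.31,0,0,0]], "grip": 1}}

```text
t: 6.58
position: [514.6, 90.7, 198.1]
orientation: [[0.071, -0.003, 0.997], [-0.997, -0.0, 0.071], [0.0, -1.0, -0.003]]
ft_force: [0.5, 0.1, -0.0]
finger_gap: 1.002
```

```bash
python3 -c "
from h import *
print(bot.state()['position'],to([545.5,206,150]),to([521,355,150]))
t=grab_frame('top'); s=grab_frame('scene')
cv2.imwrite('pics/top2.png',t[:,:,::-1]);cv2.imwrite('pics/scene2.png',s[:,:,::-1])
a=cv2.resize(t[150:300,330:480,::-1],(600,600),interpolation=2); cv2.imwrite('pics/c3.png',a)
a=cv2.resize(s[170:320,180:330,::-1],(600,600),interpolation=2); cv2.imwrite('pics/c4.png',a)"
```

```text
[514.6122035   90.68014229 198.12887739] (array([-3.761e-01,  1.600e-01,  1.305e-01,  1.700e-03,  9.000e-04,
        1.000e-04]), 6.575) (array([-8.773e-01,  1.601e-01,  8.430e-02,  1.700e-03,  9.000e-04,
        1.000e-04]), 6.575)
```

View pics/c3.png

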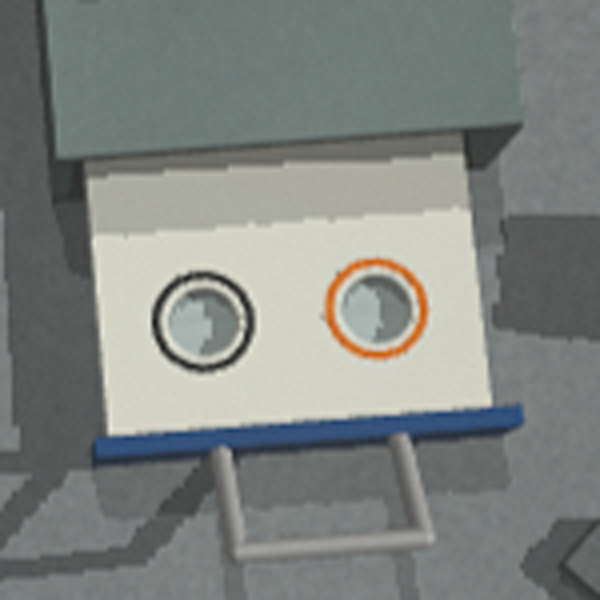

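View pics/c4.png

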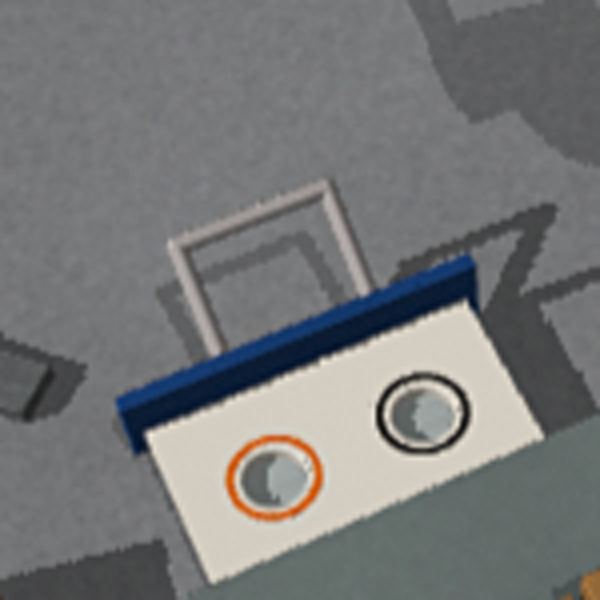

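The tray is fully out. In the top crop the rings are centred at (203.5,320.5) black and (377,308) orange; in the scene crop at (423,412) and (274.5,478).

```bash
python3 - <<'E'
from h import *
A={'top':(330,150,dict(k=(203.5,320.5),o=(377,308),BL=(240,552),BR=(430,540))),'scene':(180,170,dict(k=(423,412),o=(274.5,478),BL=(328,186),BR=(174,246)))}
for n,(x,y,d) in A.items():
    W={k:unproj(n,((u+.5)/4-.5+x,(v+.5)/4-.5+y),110 if k[0]=='B' else 38) for k,(u,v) in d.items()}
    print(n,W['k'].round(1),W['o'].round(1),np.hypot(*(W['k']-W['o'])[:2]),'bar',((W['BL']+W['BR'])/2).round(1))
c,s=np.cos(np.radians(4.2)),np.sin(np.radians(4.2)); b=np.array([443.8,-210.5])
for d in (125,131,137): print(d,b+d*np.array([c,s])+50*np.array([-s,c]),b+d*np.array([c,s])-50*np.array([-s,c]))
E
```

```text
top [ 577.5 -151.9   38. ] [ 584.8 -251.8   38. ] 100.12976092730055 bar [ 443.5 -214.4  110. ]
scene [ 574.7 -147.7   38. ] [ 583.9 -247.7   38. ] 100.49346751578182 bar [ 442.9 -208.2  110. ]
125 [ 564.8023998 -151.4795015] [ 572.12621951 -251.21094922]
131 [ 570.78628666 -151.04007232] [ 578.11010637 -250.77152004]
137 [ 576.77017352 -150.60064313] [ 584.09399324 -250.33209085]
```

Emit:
{"op": "jog_arm", "data": {"motion": [[-0.19,0.05,0.07,0,0,0],[-0.376,0.1,0.13,0,0,0],[-0.376,0.16,0.13,0,0,0],[-0.376,0.16,0.13,0,0,0],[-0.376,0.32,0.13,0,0,0],[-0.376,0.46,0.13,0,0,0],[-0.376,0.56,0.13,0,0,0],[-0.376,0.61,0.13,0,0,0],[-0.376,0.62,0.13,0,0,0],[-0.376,0.62,0.13,0,0,0]]}}

```text
t: 7.92
position: [547.7, 205.5, 14.8]
orientation: [[0.069, 0.002, 0.998], [-0.998, 0.0, 0.069], [-0.0, -1.0, 0.002]]
ft_force: [1.1, 0.4, 0.3]
finger_gap: 1.001
```

Emit:
{"op": "jog_arm", "data": {"motion": [[0,0,0,0,0,0],[0,0,0,0,0,0],[0,0,0,0,0,0],[0,0,0,0,0,0]], "grip": -0.2}}

```text
t: 8.43
position: [547.6, 206.1, 15.2]
orientation: [[0.07, 0.002, 0.998], [-0.998, 0.0, 0.07], [-0.0, -1.0, 0.002]]
ft_force: [-1.0, -0.9, 6.7]
finger_gap: 0.675
```

Emit:
{"op": "jog_arm", "data": {"motion": [[0,-0.03,0,0,0,0],[0,-0.1,0,0,0,0],[0,-0.2,0,0,0,0],[0,-0.32,0,0,0,0],[0,-0.43,0,0,0,0],[0,-0.48,0,0,0,0],[0,-0.48,0,0,0,0]]}}

```text
t: 9.3
position: [547.0, 206.0, 158.4]
orientation: [[0.07, 0.002, 0.998], [-0.998, 0.0, 0.07], [-0.0, -1.0, 0.002]]
ft_force: [-0.3, -0.5, -2.2]
finger_gap: 0.675
```

```bash
python3 -c "
from h import *
s=bot.state();print(s['position'],s['finger_gap'],to([570,-20,160]),to([584.4,-249.8,150]))"
```

```text
[547.04245515 206.03009375 158.39790611] 0.6750446312034368 (array([ 7.569e-01, -5.400e-03,  2.350e-02, -1.300e-03,  2.000e-04,
       -1.000e-04]), 9.3) (array([ 1.5244e+00,  2.7700e-02,  1.7700e-02, -1.3000e-03,  2.0000e-04,
       -1.0000e-04]), 9.3)
```

Emit:
{"op": "jog_arm", "data": {"motion": [[0.05,0,0,0,0,0],[0.15,0,0,0,0,0],[0.28,0,0.01,0,0,0],[0.41,0,0.01,0,0,0],[0.54,0,0.02,0,0,0],[0.65,0,0.02,0,0,0],[0.73,0,0.02,0,0,0],[0.76,0,0.02,0,0,0]]}}

```text
t: 10.3
position: [567.4, -23.0, 155.8]
orientation: [[0.068, -0.003, 0.998], [-0.998, 0.0, 0.068], [-0.001, -1.0, -0.003]]
ft_force: [0.2, -0.2, -0.7]
finger_gap: 0.674
```

Emit:
{"op": "jog_arm", "data": {"motion": [[0.05,0,0,0,0,0],[0.15,0,0,0,0,0],[0.28,0,0,0,0,0],[0.41,0,0,0,0,0],[0.54,0,0,0,0,0],[0.65,0,0,0,0,0],[0.73,0,0,0,0,0],[0.76,0,0,0,0,0],[0.76,0,0,0,0,0],[0.76,0,0,0,0,0]]}}

```text
t: 11.55
position: [584.4, -247.4, 157.4]
orientation: [[0.071, -0.0, 0.997], [-0.997, 0.001, 0.071], [-0.001, -1.0, -0.0]]
ft_force: [-0.5, 0.2, -1.7]
finger_gap: 0.672
```

```bash
python3 -c "
from h import *
s=bot.state();print(s['position'],s['finger_gap'],to([584.4,-249.8,80]),to([584.4,-249.8,42]))
t=grab_frame('top'); c=grab_frame('scene')
for n,im,r in (('top',t,(390,170,470,270)),('scene',c,(200,230,300,320))):
    x0,y0,x1,y1=r; cv2.imwrite(f'pics/h_{n}.png',cv2.resize(im[y0:y1,x0:x1,::-1],(400,400),interpolation=2))
cv2.imwrite('pics/h.png',np.hstack([cv2.imread('pics/h_top.png'),cv2.imread('pics/h_scene.png')]))"
```

```text
[ 584.42618871 -247.36449227  157.37271236] 0.6722135237668353 (array([ 8.300e-03,  2.579e-01, -6.000e-04,  2.000e-04,  9.000e-04,
       -4.000e-04]), 11.55) (array([ 8.300e-03,  3.846e-01, -5.000e-04,  2.000e-04,  9.000e-04,
       -4.000e-04]), 11.55)
```

Emit:
{"op": "jog_arm", "data": {"motion": [[0.008,0.06,0,0,0,0],[0.008,0.15,0,0,0,0],[0.008,0.24,0,0,0,0],[0.008,0.31,0,0,0,0],[0.008,0.35,0,0,0,0],[0.008,0.37,0,0,0,0],[0.008,0.375,0,0,0,0],[0.008,0.375,0,0,0,0],[0.008,0.375,0,0,0,0]]}}

```text
t: 12.78
position: [585.1, -251.3, 45.8]
orientation: [[0.07, 0.001, 0.998], [-0.998, -0.001, 0.07], [0.001, -1.0, 0.001]]
ft_force: [-0.5, 0.1, -2.0]
finger_gap: 0.673
```

```bash
python3 -c "
from h import *
s=bot.state();print(s['position'],s['ft_force'],s['finger_gap'],to([584.4,-249.8,41.2]))
t=grab_frame('top'); c=grab_frame('scene')
for n,im,r in (('top',t,(380,170,480,270)),('scene',c,(200,230,300,330))):
    x0,y0,x1,y1=r; cv2.imwrite(f'pics/h_{n}.png',cv2.resize(im[y0:y1,x0:x1,::-1],(400,400),interpolation=2))
cv2.imwrite('pics/h.png',np.hstack([cv2.imread('pics/h_top.png'),cv2.imread('pics/h_scene.png')]))"
```

```text
[ 585.1067099  -251.333375     45.84575209] [-0.50915492  0.06817508 -2.00249216] 0.6727750292309482 (array([-0.0053,  0.0155, -0.002 , -0.0008,  0.0001,  0.0006]), 12.775)
```

View pics/h.png

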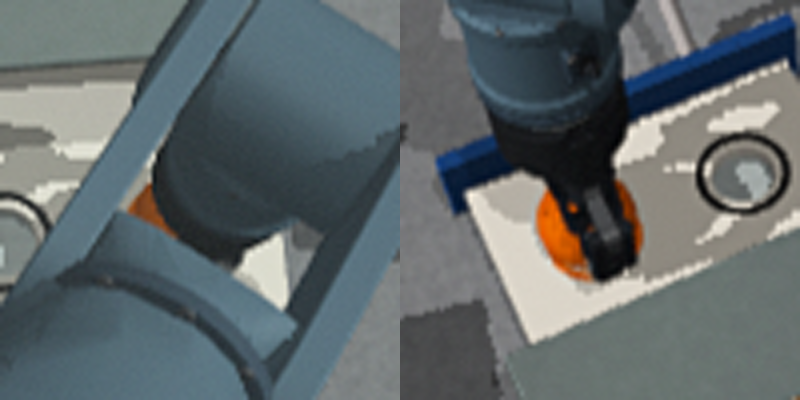

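```bash
python3 -c "
from h import *
print(proj('scene',[583.9,-247.7,64.6]),unproj('scene',(247.2,286.7),64.6),unproj('scene',(247.2,286.7),61))
im=cv2.imread('pics/h_scene.png'); h=cv2.cvtColor(im,40); m=((h[...,1]>180)&(h[...,0]<16)&(h[...,2]>70)).astype(np.uint8)
_,l,st,ce=cv2.connectedComponentsWithStats(m); i=1+np.argmax(st[1:,4]); print(st[i],ce[i])
c=max(cv2.findContours((l==i).astype(np.uint8),0,2)[0],key=cv2.contourArea);(u,v),r=cv2.minEnclosingCircle(c);print(u/4+200,v/4+230,r/4)"
```

```text
[[246.99831729 283.91732367]] [ 591.28824442 -249.57872382   64.6       ] [ 589.28721618 -249.36997139   61.        ]
[ 138  190   50   89 2168] [159.30166052 236.57195572]
242.0 288.5 11.884888648986816
```

Emit:
{"op": "jog_arm", "data": {"motion": [[-0.005,0.005,-0.001,0,0,0],[-0.005,0.01,-0.001,0,0,0],[-0.005,0.014,-0.001,0,0,0],[-0.005,0.014,-0.001,0,0,0]]}}

```text
t: 13.38
position: [584.3, -249.5, 41.4]
orientation: [[0.07, 0.0, 0.998], [-0.998, -0.0, 0.07], [0.0, -1.0, 0.0]]
ft_force: [-2.1, 2.0, 3.5]
finger_gap: 0.67
```

Emit:
{"op": "jog_arm", "data": {"motion": [[0,0,0,0,0,0],[0,0,0,0,0,0],[0,0,0,0,0,0],[0,-0.02,0,0,0,0],[0,-0.08,0,0,0,0],[0,-0.18,0,0,0,0],[0,-0.33,0,0,0,0],[0,-0.4,0,0,0,0],[0,-0.4,0,0,0,0]], "grip": 0.8}}

```text
t: 14.5
position: [585.4, -250.3, 163.3]
orientation: [[0.07, 0.004, 0.998], [-0.998, -0.003, 0.07], [0.003, -1.0, 0.004]]
ft_force: [0.4, -0.7, 0.1]
finger_gap: 0.899
```

```bash
python3 -c "
from h import *
s=bot.state();print(s['position'],to([545,50,165]),to([521,355,165]))"
```

```text
[ 585.41407798 -250.26569536  163.34460635] (array([-1.0078e+00, -8.7000e-03, -6.4300e-02, -2.5000e-03,  2.0000e-04,
        1.9000e-03]), 14.5) (array([-2.0276e+00, -1.1700e-02, -7.2900e-02, -2.5000e-03,  2.0000e-04,
        1.9000e-03]), 14.5)
```

Emit:
{"op": "jog_arm", "data": {"motion": [[-0.1,0,0,0,0,0],[-0.3,-0.01,-0.02,0,0,0],[-0.5,-0.01,-0.04,0,0,0],[-0.7,-0.01,-0.05,0,0,0],[-0.9,-0.01,-0.06,0,0,0],[-1,-0.01,-0.06,0,0,0],[-1,-0.01,-0.06,0,0,0]]}}

```text
t: 15.38
position: [543.6, 50.7, 161.8]
orientation: [[0.074, -0.003, 0.997], [-0.997, 0.001, 0.074], [-0.001, -1.0, -0.003]]
ft_force: [-0.5, -1.0, -0.4]
finger_gap: 0.9
```

Emit:
{"op": "jog_arm", "data": {"motion": [[-0.2,0,0,0,0,0],[-0.4,0,0,0,0,0],[-0.6,0,0,0,0,0],[-0.8,0,0,0,0,0],[-0.96,0,0,0,0,0],[-1,0,0,0,0,0],[-1,0,0,0,0,0],[-1,0,0,0,0,0]], "grip": 1}}

```text
t: 16.38
position: [524.7, 345.8, 163.2]
orientation: [[0.068, -0.001, 0.998], [-0.998, -0.001, 0.068], [0.001, -1.0, -0.001]]
ft_force: [0.4, -0.0, -0.3]
finger_gap: 0.997
```

```bash
python3 -c "
from h import *
s=bot.state();print(s['position'],to([521,355,11]))
t=grab_frame('top'); c=grab_frame('scene')
for n,im,r in (('top',t,(380,170,480,270)),('scene',c,(200,230,300,330))):
    x0,y0,x1,y1=r; cv2.imwrite(f'pics/g_{n}.png',cv2.resize(im[y0:y1,x0:x1,::-1],(400,400),interpolation=2))
cv2.imwrite('pics/g.png',np.hstack([cv2.imread('pics/g_top.png'),cv2.imread('pics/g_scene.png')]))"
```

```text
[524.707565   345.82400759 163.19082451] (array([-0.0318,  0.5073, -0.0098,  0.0006, -0.0011,  0.0006]), 16.375)
```

View pics/g.png

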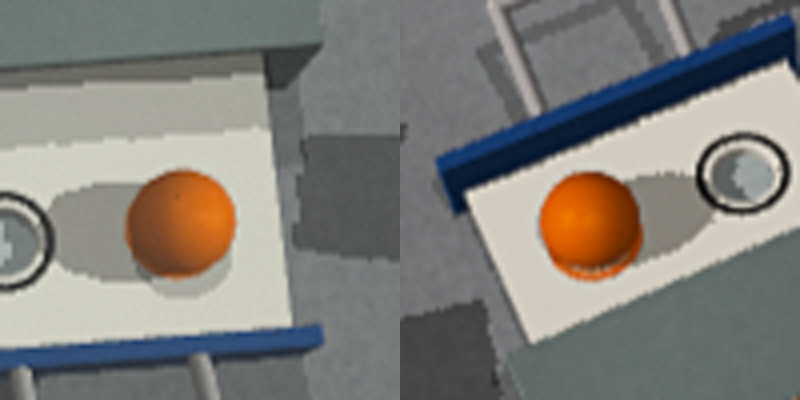

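The orange ball sits centred in its ring, at (182,223) in the top half and (590,222) in the scene half. Next is the black ball.

Emit:
{"op": "jog_arm", "data": {"motion": [[-0.03,0,-0.01,0,0,0],[-0.03,0.08,-0.01,0,0,0],[-0.03,0.22,-0.01,0,0,0],[-0.03,0.36,-0.01,0,0,0],[-0.03,0.45,-0.01,0,0,0],[-0.03,0.49,-0.01,0,0,0],[-0.03,0.505,-0.01,0,0,0],[-0.03,0.505,-0.01,0,0,0]]}}

```text
t: 17.48
position: [521.4, 356.9, 13.3]
orientation: [[0.07, 0.001, 0.998], [-0.998, 0.001, 0.07], [-0.001, -1.0, 0.001]]
ft_force: [0.6, 0.1, -0.1]
finger_gap: 1.0
```

Emit:
{"op": "jog_arm", "data": {"motion": [[0,0,0,0,0,0],[0,0,0,0,0,0],[0,0,0,0,0,0],[0,0,0,0,0,0]], "grip": -0.2}}

```text
t: 17.98
position: [522.3, 357.1, 14.0]
orientation: [[0.07, 0.004, 0.998], [-0.998, 0.001, 0.07], [-0.001, -1.0, 0.004]]
ft_force: [1.1, 0.8, 6.1]
finger_gap: 0.674
```

Emit:
{"op": "jog_arm", "data": {"motion": [[0,-0.03,0,0,0,0],[0,-0.1,0,0,0,0],[0,-0.2,0,0,0,0],[0,-0.32,0,0,0,0],[0,-0.43,0,0,0,0],[0,-0.49,0,0,0,0],[0,-0.49,0,0,0,0]]}}

```text
t: 18.85
position: [521.5, 356.9, 161.2]
orientation: [[0.07, 0.003, 0.998], [-0.998, 0.001, 0.07], [-0.001, -1.0, 0.003]]
ft_force: [-1.3, 0.1, -1.6]
finger_gap: 0.677
```

Emit:
{"op": "jog_arm", "data": {"motion": [[0.05,0,0,0,0,0],[0.15,0,0,0,0,0],[0.28,0,0.02,0,0,0],[0.41,0,0.04,0,0,0],[0.54,0,0.05,0,0,0],[0.67,0,0.06,0,0,0],[0.77,0,0.06,0,0,0],[0.82,0,0.06,0,0,0],[0.82,0,0.06,0,0,0]]}}

```text
t: 19.98
position: [555.2, 111.5, 158.3]
orientation: [[0.068, -0.002, 0.998], [-0.998, 0.0, 0.068], [-0.0, -1.0, -0.002]]
ft_force: [0.4, 0.5, -0.4]
finger_gap: 0.675
```

```bash
python3 -c "
from h import *
s=bot.state();print(s['position'],s['finger_gap'],to([576.1,-149.3,155]))"
```

```text
[555.23231311 111.47339957 158.33380487] 0.6752842380493252 (array([ 8.72e-01,  1.08e-02,  1.03e-02,  1.20e-03, -1.10e-03, -2.00e-04]), 19.975)
```

Emit:
{"op": "jog_arm", "data": {"motion": [[0.05,0,0,0,0,0],[0.16,0,0,0,0,0],[0.3,0,0,0,0,0],[0.44,0,0,0,0,0],[0.58,0,0.01,0,0,0],[0.71,0,0.01,0,0,0],[0.81,0,0.01,0,0,0],[0.87,0,0.01,0,0,0],[0.87,0,0.01,0,0,0],[0.87,0,0.01,0,0,0]]}}

```text
t: 21.22
position: [577.0, -146.6, 159.1]
orientation: [[0.071, -0.0, 0.997], [-0.997, 0.001, 0.071], [-0.001, -1.0, -0.0]]
ft_force: [-0.1, 0.2, -0.8]
finger_gap: 0.673
```

```bash
python3 -c "
from h import *
s=bot.state();print(s['position'],s['finger_gap'],to([576.1,-149.3,45]))"
```

```text
[ 576.954105   -146.59138924  159.11082002] 0.6730916273127526 (array([ 9.100e-03,  3.804e-01, -3.300e-03,  2.000e-04,  7.000e-04,
       -5.000e-04]), 21.225)
```

Emit:
{"op": "jog_arm", "data": {"motion": [[0.004,0.06,-0.003,0,0,0],[0.004,0.15,-0.003,0,0,0],[0.004,0.24,-0.003,0,0,0],[0.004,0.31,-0.003,0,0,0],[0.004,0.35,-0.003,0,0,0],[0.004,0.37,-0.003,0,0,0],[0.004,0.38,-0.003,0,0,0],[0.004,0.38,-0.003,0,0,0],[0.004,0.38,-0.003,0,0,0]]}}

```text
t: 22.35
position: [576.7, -149.3, 46.0]
orientation: [[0.07, 0.001, 0.998], [-0.998, -0.001, 0.07], [0.001, -1.0, 0.001]]
ft_force: [0.1, 1.1, -0.5]
finger_gap: 0.677
```

```bash
python3 -c "
from h import *
s=bot.state();print(s['position'],s['ft_force'],to([576.1,-149.3,40.2]))"
```

```text
[ 576.72890425 -149.26896522   45.99539968] [ 0.05882342  1.05121721 -0.51673684] (array([-0.0001,  0.0193, -0.0021, -0.0007,  0.0001,  0.0004]), 22.35)
```

Emit:
{"op": "jog_arm", "data": {"motion": [[0,0.006,-0.002,0,0,0],[0,0.012,-0.002,0,0,0],[0,0.017,-0.002,0,0,0],[0,0.018,-0.002,0,0,0],[0,0.018,-0.002,0,0,0]]}}

```text
t: 22.98
position: [576.0, -149.1, 40.3]
orientation: [[0.07, 0.001, 0.998], [-0.998, -0.0, 0.07], [0.0, -1.0, 0.001]]
ft_force: [-0.8, 1.3, 4.3]
finger_gap: 0.674
```

Contact is light and centred, so I'll release and go up.

Emit:
{"op": "jog_arm", "data": {"motion": [[0,0,0,0,0,0],[0,0,0,0,0,0],[0,0,0,0,0,0],[0,-0.02,0,0,0,0],[0,-0.08,0,0,0,0],[0,-0.18,0,0,0,0],[0,-0.33,0,0,0,0],[0,-0.45,0,0,0,0],[0,-0.5,0,0,0,0]], "grip": 0.8}}

```text
t: 24.1
position: [577.1, -149.7, 193.9]
orientation: [[0.07, 0.005, 0.998], [-0.998, -0.003, 0.07], [0.003, -1.0, 0.005]]
ft_force: [0.7, 0.2, -0.3]
finger_gap: 0.899
```

```bash
python3 -c "
from h import *
s=bot.state();print(s['position'],to([443.8,-210,175]))
c=grab_frame('scene')
x0,y0,x1,y1=200,210,320,330; cv2.imwrite('pics/k.png',cv2.resize(c[y0:y1,x0:x1,::-1],(480,480),interpolation=2))"
```

```text
[ 577.12395898 -149.72919338  193.92919181] (array([ 1.691e-01,  6.130e-02, -4.577e-01, -3.400e-03,  2.000e-04,
        1.900e-03]), 24.1)
```

View pics/k.png

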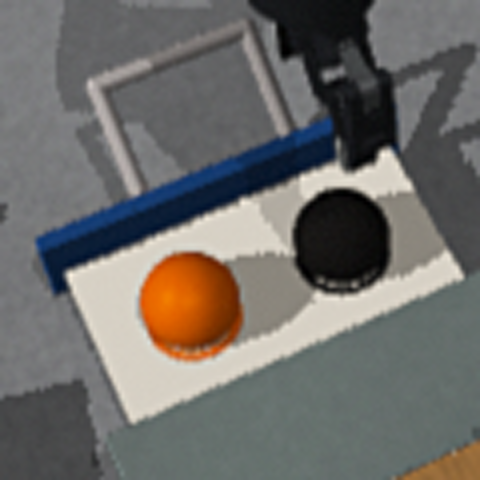

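Both balls sit in their rings, orange at (190,305) and black at (342,240). Now back to the bar.

Emit:
{"op": "jog_arm", "data": {"motion": [[0.03,0,-0.1,0,0,0],[0.1,0,-0.25,0,0,0],[0.17,0.03,-0.4,0,0,0],[0.17,0.05,-0.457,0,0,0],[0.17,0.06,-0.457,0,0,0],[0.17,0.06,-0.457,0,0,0],[0.17,0.06,-0.457,0,0,0]], "grip": 0.1}}

```text
t: 25.02
position: [443.3, -209.3, 171.9]
orientation: [[0.071, 0.0, 0.997], [-0.997, -0.0, 0.071], [0.0, -1.0, 0.0]]
ft_force: [-0.8, 0.3, -0.2]
finger_gap: 0.552
```

```bash
python3 -c "
from h import *
s=bot.state();print(s['position'],s['finger_gap'],to([443.8,-210,92.6]))"
```

```text
[ 443.27654529 -209.34060048  171.94938305] 0.5515643429146883 (array([ 2.300e-03,  2.645e-01,  1.500e-03, -2.000e-04,  8.000e-04,
        1.000e-04]), 25.025)
```

Emit:
{"op": "jog_arm", "data": {"motion": [[0,0.12,0.001,0,0,0],[0,0.21,0.001,0,0,0],[0,0.25,0.001,0,0,0],[0,0.264,0.001,0,0,0],[0,0.264,0.001,0,0,0],[0,0.264,0.001,0,0,0]]}}

```text
t: 25.78
position: [443.5, -210.0, 93.7]
orientation: [[0.07, 0.001, 0.998], [-0.998, -0.001, 0.07], [0.001, -1.0, 0.001]]
ft_force: [0.1, 0.6, -0.3]
finger_gap: 0.549
```

Emit:
{"op": "jog_arm", "data": {"motion": [[0,0,0,0,0,0],[0,0,0,0,0,0],[0,0,0,0,0,0],[0,0,0,0,0,0],[0,0,0,0,0,0]], "grip": -1}}

```text
t: 26.4
position: [443.7, -209.7, 93.3]
orientation: [[0.07, 0.002, 0.998], [-0.998, -0.001, 0.07], [0.001, -1.0, 0.002]]
ft_force: [5.0, 1.2, 4.0]
finger_gap: 0.117
```

Emit:
{"op": "jog_arm", "data": {"motion": [[0,0,0.004,0,0,0],[0,0,0.012,0,0,0],[0,0,0.024,0,0,0],[0,0,0.039,0,0,0],[0,0,0.055,0,0,0],[0,0,0.071,0,0,0],[0,0,0.087,0,0,0],[0,0,0.103,0,0,0],[0,0,0.119,0,0,0],[0,0,0.135,0,0,0]]}}

```text
t: 27.65
position: [482.6, -206.7, 93.3]
orientation: [[0.07, -0.002, 0.998], [-0.998, 0.0, 0.07], [-0.0, -1.0, -0.002]]
ft_force: [-3.4, 1.6, 9.8]
finger_gap: 0.12
```

Emit:
{"op": "jog_arm", "data": {"motion": [[0,0,0.016,0,0,0],[0,0,0.034,0,0,0],[0,0,0.053,0,0,0],[0,0,0.073,0,0,0],[0,0,0.093,0,0,0],[0,0,0.113,0,0,0],[0,0,0.133,0,0,0],[0,0,0.153,0,0,0],[0,0,0.17,0,0,0],[0,0,0.186,0,0,0]]}}

```text
t: 28.9
position: [538.2, -202.4, 93.3]
orientation: [[0.07, -0.002, 0.998], [-0.998, 0.001, 0.07], [-0.001, -1.0, -0.002]]
ft_force: [-3.0, 3.4, 10.4]
finger_gap: 0.118
```

```bash
python3 -c "
from h import *
s=bot.state();print(s['position'],s['finger_gap'],s['ft_force'],to([592.2,-199,93]))"
```

```text
[ 538.23737103 -202.42188448   93.31783306] 0.11750356362912848 [-3.00355806  3.41404231 10.39368374] (array([ 0.0013,  0.0007,  0.1802,  0.0013,  0.0004, -0.0005]), 28.9)
```

Emit:
{"op": "jog_arm", "data": {"motion": [[0,0,0.016,0,0,0],[0,0,0.034,0,0,0],[0,0,0.053,0,0,0],[0,0,0.073,0,0,0],[0,0,0.093,0,0,0],[0,0,0.112,0,0,0],[0,0,0.129,0,0,0],[0,0,0.144,0,0,0],[0,0,0.156,0,0,0],[0,0,0.165,0,0,0]]}}

```text
t: 30.15
position: [587.6, -198.6, 93.3]
orientation: [[0.07, -0.002, 0.998], [-0.998, 0.001, 0.07], [-0.001, -1.0, -0.002]]
ft_force: [-2.9, 5.7, 9.4]
finger_gap: 0.116
```

Emit:
{"op": "jog_arm", "data": {"motion": [[0,0,0.005,0,0,0],[0,0,0.009,0,0,0],[0,0,0.012,0,0,0],[0,0,0.014,0,0,0],[0,0,0.014,0,0,0]]}}

```text
t: 30.78
position: [591.8, -198.3, 93.3]
orientation: [[0.07, -0.002, 0.998], [-0.998, 0.001, 0.071], [-0.001, -1.0, -0.002]]
ft_force: [-2.9, 4.9, 9.3]
finger_gap: 0.116
```

Emit:
{"op": "jog_arm", "data": {"motion": [[0,0,0.003,0,0,0],[0,0,0.006,0,0,0],[0,0,0.008,0,0,0],[0,0,0.008,0,0,0]]}}

```text
t: 31.28
position: [593.2, -198.2, 93.3]
orientation: [[0.071, -0.004, 0.997], [-0.998, 0.001, 0.071], [-0.001, -1.0, -0.004]]
ft_force: [-7.5, 4.9, 11.7]
finger_gap: 0.121
```

The force went from -2.9 to -7.5 N, so the tray is at its home stop. I'll release and rise clear.

Emit:
{"op": "jog_arm", "data": {"motion": [[0,0,0,0,0,0],[0,0,0,0,0,0],[0,0,0,0,0,0],[0,0,0,0,0,0],[0,-0.08,0,0,0,0],[0,-0.2,0,0,0,0],[0,-0.35,0,0,0,0],[0,-0.4,0,0,0,0],[0,-0.4,0,0,0,0]], "grip": 0.1}}

```text
t: 32.4
position: [595.2, -199.1, 213.4]
orientation: [[0.07, 0.002, 0.998], [-0.998, -0.001, 0.07], [0.001, -1.0, 0.002]]
ft_force: [0.2, 0.1, -0.8]
finger_gap: 0.548
```

Emit:
{"op": "jog_arm", "data": {"motion": [[-0.1,0,-0.1,0,0,0],[-0.3,0,-0.25,0,0,0],[-0.5,0,-0.35,0,0,0],[-0.7,0,-0.35,0,0,0],[-0.8,0,-0.35,0,0,0],[-0.8,0,-0.35,0,0,0],[-0.8,0,-0.35,0,0,0]]}}

```text
t: 33.28
position: [472.6, 33.1, 211.3]
orientation: [[0.071, -0.002, 0.998], [-0.998, -0.0, 0.071], [-0.0, -1.0, -0.002]]
ft_force: [0.3, -0.4, -0.3]
finger_gap: 0.55
```

```bash
python3 -c "
from h import *
print(bot.state()['qvel'].round(3))
t=grab_frame('top'); c=grab_frame('scene')
a=cv2.imread('pics/top0.png')[100:240,320:480]; b=t[100:240,320:480,::-1]
print('diff',np.abs(a.astype(int)-b).mean(), cv2.phaseCorrelate(np.float32(a[85:,:,1]),np.float32(b[85:,:,1])))
cv2.imwrite('pics/end.png',np.hstack([cv2.resize(c[::,::,::-1],(400,300)),cv2.resize(b,(343,300),interpolation=2)]))"
```

```text
[-0.025  0.001 -0.01   0.     0.004  0.003]
diff 2.101235119047619 ((-0.07662275752208814, -0.2990625912641214), 0.9624500802159309)
```

View pics/end.png

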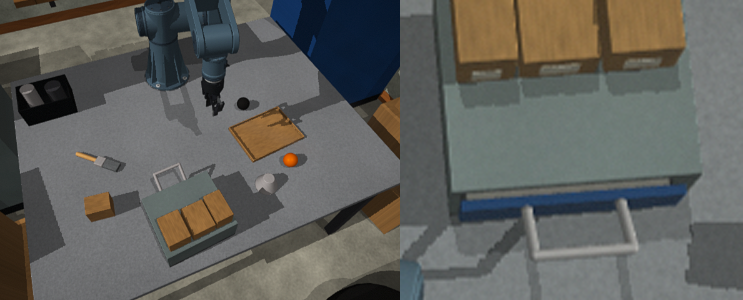

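The tray looks home, as it did at the start (image shift under 0.3 px). The lid is empty, no ball has run off, and the bystanders look undisturbed.

Emit:
{"op": "jog_arm", "data": {"motion": [[0,0,0,0,0,0],[0,0,0,0,0,0],[0,0,0,0,0,0],[0,0,0,0,0,0]]}}

```text
t: 33.88
position: [473.3, 33.1, 212.7]
orientation: [[0.07, 0.0, 0.998], [-0.998, 0.0, 0.07], [0.0, -1.0, 0.0]]
ft_force: [-0.1, -0.3, 0.6]
finger_gap: 0.549
```

```bash
python3 -c "
from rig import bot
print(bot.job_done(), bot.state()['t'])"
```

```text
the job is handed in; nothing more can be done
the job is handed in; nothing more can be done
```

I pulled the tray out about 149 mm by its bar and set the orange and black balls in their own dimples. I then slid the tray back at about 50 mm/s, let go of the bar and moved clear. I handed the job in at about 34 s; it gave no verdict.

**Balls:** A picture with the tray still out showed both balls sitting in their rings. Once the tray was home the roof hid them, so I could not check them after the slide. The last picture shows no loose ball outside.

**Tray:** The push force rose from 3 to 7.5 N at the home stop. The tray's front lies within 0.3 px of where it was in the first top picture.

**Bystanders:** The cone, brush and carton look unmoved in the last picture; I did not measure them.

**Disagreement:** The two cameras differed by 3–5 mm (about 6 mm at the bar handle). I used their mean, and the arm's own position when gripping the bar agreed with it to about 2 mm.

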